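# Free the transport lock of a bench shaker with a long T-key down a slanted shaft

## Task

Free the transport lock of the shaker: lift the T-key out of its stand, lower it down the slanted shaft in the shaker's front panel until its socket has dropped over the square stem at the bottom, and turn it clockwise a quarter turn to the stop, so that the red-headed lock pin stands fully raised. Then draw the key out and put it back upright in its stand, all the way down. Leave the amber bottle, the marker, the specimen cup and the carton where they are.

Things in the scene. Friction and masses are not known exactly. Their poses are not given: they have to be found in the camera images.
- t_key: Loose steel T-key, 168 mm tall, 0.16 kg. Origin: centre of its foot; +z runs up the shank. Shank 25 mm in diameter up to 147 mm; its lowest 26 mm is an open square socket, 15 x 15 mm inside, sides along the key's x and y, 25 mm over the outer corners. At the start it stands upright in its stand, turned up to 1.1 rad about its axis.
- key_grip (a point): Centre of the T-key's red handle, 159 mm above the foot. The handle is a crossbar along the key's y: 90 mm long, 14 mm thick along x (grip it across x), 18 mm high.
- key_stand: Fixed blue tubular stand on a round dark foot 90 mm across. Origin: centre of its underside on the bench, z up. Upright round well: floor 8 mm above the bench, 31 mm wide inside, flaring over its last 10 mm to 41 mm at the mouth, 65 mm above the bench (49 mm over the outside).
- shaker: White fixed shaker, 255 x 204 mm. Origin: underside centre; -x is its front, z up; yaw -0.15 to 0.45 rad. Grey front panel, rising 30 degrees from 75 mm high (x = -127 mm) to 135 mm (x = -23 mm). Behind it a platform 160 mm high with a fixed tube rack, 246 mm high over all, x = 30 to 80 mm. The lock shaft is square to the panel: its axis points up and out along (-0.5, 0, 0.866) in this frame.
- shaft_mouth (a point): Centre of the mouth of the lock shaft, on its axis (30 degrees from vertical, leaning to the shaker's front), at the rim of a steel collar 51 mm across and 8 mm proud of the panel. The bore is 29 mm wide, flaring over the last 10 mm to 39 mm at the mouth. A key let go in the shaft stays there.
- stem_seat (a point): Centre of the shaft's floor, 100 mm down the axis from the mouth, from which a square brass stem rises 18 mm along the axis: 13 mm square up to 12 mm, tapering to 9 mm. How it is turned is not measured and must be felt: sides start up to 0.5 rad, either way, from the shaker's y axis. Off the square by over about 0.2 rad, the key's foot stops 12 to 16 mm above the floor; else it drops home.
- lock_pin (a joint): Rise of the red-headed lock pin (right front corner of the platform), m: 0 locked, 0.016 fully raised. Driven only by the square stem, in proportion: the stem starts at its anticlockwise stop, turns 1.57 rad clockwise (seen from the mouth, down the shaft) to the other stop against 0.15 N m of friction, and stays where left. The key has about 0.17 rad of play either way on the stem.
- amber_bottle: Small amber oil bottle with white cap, 24 mm wide, 55 mm high, standing; origin at its underside. Leave alone.
- marker_black: Black marker pen lying flat, 135 mm long (its y), 17 mm high. Leave alone.
- specimen_cup: Specimen cup with orange lid, 52 mm wide, 56 mm high, standing. Leave alone.
- lancet_box: White and green carton, 52 x 75 mm, 58 mm high, standing. Leave alone.
Not all that is in view belongs to the job. There is more than one size of the t_key; the one meant has the size given above. There is more than one size of the key_stand; the job needs the larger.

How it is judged:
By the outcome, as a careful person would: the job done as asked, in the order asked, and still so for the second after the job is handed in, with the robot touching nothing.
It also fails if it takes over 58 s, if anything falls off the work surface, if the arm or the gripper's body presses on something with over 40 N, if the wrist force passes 120 N, or if a joint passes its speed limit or range.

## Robot

A 6-joint arm with a two-finger parallel gripper is mounted at the origin on a cart in front of the work surface, level with it; the furniture and walls round the work are solid. World frame = base frame: x ahead of the robot, y to its left, z up, the work surface at z = 0. Lengths are in m, angles in degrees, forces in N, time in s.
With the tool pointing down it reaches from about 0.3 to 0.875 m from the base axis. Payload 4.2 kg.
Tool frame: the origin (TCP) lies on the centre line of the jaws, within the pads' length; the fingertips stand 14 mm ahead of it and the grasp point (between the pads) lies 5 mm behind it; z points along the fingers, y is the line along which they close (so a half turn about z gives the same grasp; the last joint's range is limited). The gripper opens to 85 mm and grips with 20 to 120 N. Pads are 22 mm wide; open, the fingers measure 114 mm over their backs; the gripper's body (76 mm by 85 mm) begins 54 mm behind the grasp point. The pads swing forward as they close: fully open they stand 13 mm farther back than shut.
Start: joints at [-74.771, 18.312, 89.639, -0, 72.044, -1.146], TCP at [0.162, -0.552, 0.245] pointing down, gripper open.
Joint ranges: [-177.97, 177.97], [-48.28, 115.42], [12.27, 149.76], [-77.06, 257.06], [2.81, 150.46], [-146.56, 146.56]. Speed limits (degrees/s): [147.25, 147.25, 180, 180, 180, 180].

## Interface

Orientations are given as a 3x3 rotation matrix whose columns are the frame's x, y, z axes.
In Python, from cell import goto, movel, set_joints, move_gripper, pause, ik, get_image, calibration, PlanningError, hand_in, spot_in, cut_out, current_t, current_joint_positions, current_dq, current_effort, current_tcp_pos, current_tcp_rot, current_force, current_ft_torque, current_opening, current_finger_force gives the robot as it stands. Calls block until the motion is done:
- goto(position, orientation): joint-space move of the TCP to a pose.
- movel(position, ori=None, rate=0.15): straight line of the TCP; ori=None keeps the orientation; rate is the mean speed in m/s.
- set_joints(angles): joint-space move.
- move_gripper(opening, f_grip=None): finger opening in m; f_grip is the grip in N (None keeps the last); returns when the fingers have stopped.
- pause(seconds).
- ik(position, orientation): joint angles nearest the present ones, or None.
- get_image(name): name is "scene" or "top"; returns the picture (480x640x3 uint8, red, green, blue); there is no depth.
- calibration(name): a dict with "intrinsics" (3x3 intrinsics, pixels), "view" (4x4, takes a point from world to camera coordinates). Camera axes: x right, y down, z forward; pixel columns grow to the right and rows downward; lengths in m; the calibration is good to about 2 mm. A picture is of the moment at which its call begins. calibration takes no time and is no camera call.
A pose or a line that the arm cannot do raises PlanningError and nothing moves.
- hand_in(): hands the job in; it is judged then, once.
Trained networks look in the newest picture that a camera, given by its name, has taken for a name from the list of things; names that differ only in an ending like _2 or _b are one class to them, and where a whole thing is asked for, a point or a joint stands for the part that bears it (a point fixed in the world has none). Each returns a list of dicts, best first, with "conf" (0 to 1); they miss things now and then, are a little off and sometimes report something else, mostly with a low value. They report only what shows in the picture. A call takes as long as a camera call. They do not tell look-alikes from the thing itself.
- spot_in(camera, target): "box" ([centre column, centre row, width, height] as shares, 0 to 1, of the picture: columns of its width, rows of its height, round what is visible of it).
- cut_out(camera, target): "region" (480x640 bool, what is visible of it) and "box" ([centre column, centre row, width, height] as shares, 0 to 1, of the picture: columns of its width, rows of its height, round what is visible of it).
Readings, each from a call of its own:
- current_t(): time.
- current_joint_positions(): joint angles.
- current_dq(): joint speeds.
- current_effort(): joint torques, N m.
- current_tcp_pos(): TCP position.
- current_tcp_rot(): TCP orientation.
- current_force(): force on the tool from outside, world axes, zero at the start.
- current_ft_torque(): the same for the moment, N m.
- current_opening(): finger opening in m.
- current_finger_force(): force on a finger pad.
Only numpy, scipy, OpenCV 4.12 (cv2) and the standard library are available. Lean on these libraries where they do the work, as an engineer would, in place of code of your own. Each camera call takes 0.05 s, during which the arm holds its last target. There are 200 camera calls.

## Working session

There is one attempt and no reset: what is moved stays moved. The work goes in short steps, each a Python script; the robot and the scene stay as the last script left them, time stands still between calls to the robot, and variables do not carry over. Pictures are saved under pics/ and viewed, at most 10 in all, crops included, and the job is handed in when it is done.

```bash
mkdir -p pics; ls
python3 - <<'E'
from cell import *
import cv2,numpy as np
for n in("scene","top"):
    im=get_image(n); cv2.imwrite(f"pics/{n}0.png",im[:,:,::-1])
    c=calibration(n); print(n,np.round(c["intrinsics"],1).tolist(),np.round(c["view"],4).tolist())
    for t in("t_key","key_stand","shaker","shaft_mouth","lock_pin","amber_bottle","marker_black","specimen_cup","lancet_box"):
        try:
            for d in spot_in(n,t)[:4]: b=d["box"]; print(t,round(d["conf"],2),[round(b[0]*640),round(b[1]*480),round(b[2]*640),round(b[3]*480)])
        except Exception as e: print(t,e)
print(current_t())
E
```

```text
pics
scene [[573.4, 0.0, 326.4], [0.0, 573.4, 238.0], [0.0, 0.0, 1.0]] [[-0.4592, -0.888, 0.0244, 0.3295], [-0.5069, 0.2394, -0.8281, 0.3805], [0.7295, -0.3927, -0.5601, 0.9912], [0.0, 0.0, 0.0, 1.0]]
t_key 0.81 [462, 224, 34, 41]
t_key 0.52 [453, 254, 32, 37]
key_stand 0.91 [452, 256, 31, 36]
key_stand 0.78 [415, 266, 29, 26]
key_stand 0.54 [277, 257, 140, 149]
shaker 0.86 [278, 257, 139, 152]
shaft_mouth 0.69 [275, 254, 144, 146]
shaft_mouth 0.33 [272, 362, 63, 29]
lock_pin 0.54 [316, 226, 8, 16]
amber_bottle 0.73 [405, 309, 14, 22]
marker_black 0.95 [271, 364, 64, 29]
specimen_cup 0.68 [199, 343, 29, 34]
lancet_box 0.57 [398, 240, 37, 34]
top [[442.7, 0.0, 325.6], [0.0, 442.7, 242.1], [0.0, 0.0, 1.0]] [[0.0182, -0.9998, -0.0058, 0.0635], [-0.9855, -0.017, -0.1689, 0.5555], [0.1688, 0.0088, -0.9856, 0.9978], [0.0, 0.0, 0.0, 1.0]]
t_key 0.89 [394, 154, 33, 72]
t_key 0.81 [480, 268, 46, 18]
key_stand 0.9 [458, 270, 35, 38]
key_stand 0.73 [413, 264, 29, 27]
shaker 0.79 [274, 215, 114, 137]
shaft_mouth 0.82 [276, 213, 121, 143]
lock_pin 0.37 [425, 220, 38, 33]
amber_bottle 0.62 [367, 317, 6, 12]
marker_black 0.6 [233, 314, 53, 5]
marker_black 0.32 [277, 214, 118, 147]
specimen_cup 0.85 [182, 275, 25, 18]
specimen_cup 0.4 [275, 217, 120, 141]
lancet_box 0.63 [427, 221, 38, 33]
1.0
```

Run:
```python
import cv2
a=cv2.imread("pics/scene0.png")[150:400,150:520]; b=cv2.imread("pics/top0.png")[100:350,160:530]
cv2.imwrite("pics/a.png",cv2.resize(a,None,fx=2.16,fy=2.16,interpolation=2)); cv2.imwrite("pics/b.png",cv2.resize(b,None,fx=2.16,fy=2.16,interpolation=2))
```

```text
(no output)
```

View pics/a.png

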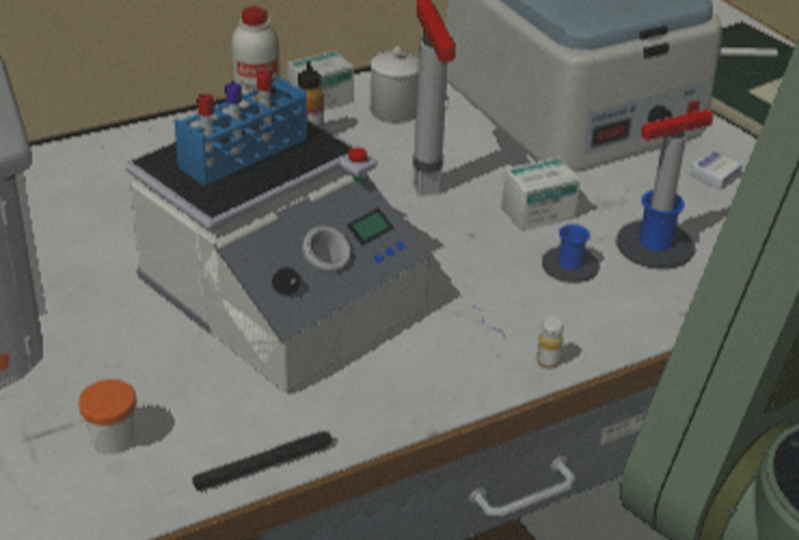

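View pics/b.png

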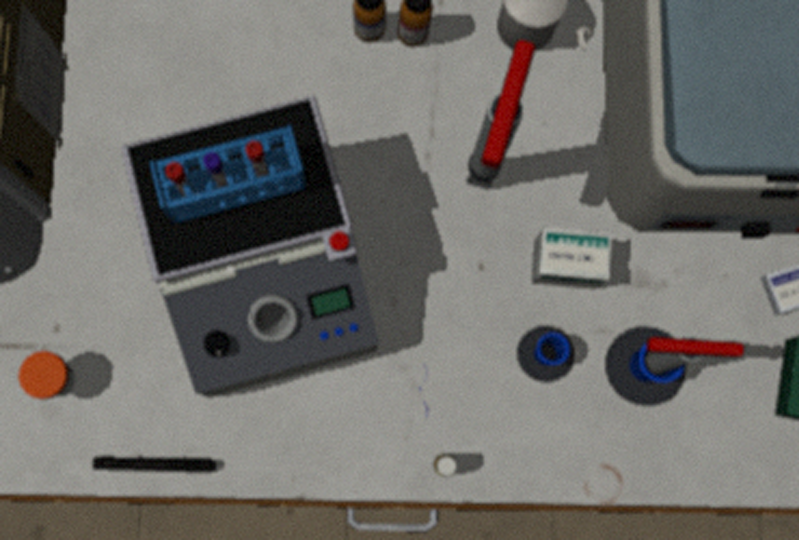

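The key meant stands in the larger stand at the right (handle at about (460–503, 261) in top); the taller look-alike stands alone at the back, and the collar is at about (286, 248) in top and (302, 265) in scene. Next I'll measure these properly.

```bash
cat > h.py <<'E'
from cell import *
import numpy as np,cv2
from scipy.optimize import least_squares
C={n:(calibration(n)["intrinsics"],calibration(n)["view"]) for n in("scene","top")}
def proj(n,P):
    K,V=C[n]; q=np.atleast_2d(P)@V[:3,:3].T+V[:3,3]; q=q@K.T; return q[:,:2]/q[:,2:]
def onplane(n,uv,z):
    K,V=C[n]; c=-V[:3,:3].T@V[:3,3]; d=V[:3,:3].T@np.linalg.solve(K,[uv[0],uv[1],1]); return c+d*(z-c[2])/d[2]
def tri(us,ut):
    r=least_squares(lambda p:np.r_[proj("scene",p)[0]-us,proj("top",p)[0]-ut],[.5,0,.1]); return r.x,np.abs(r.fun).max()
E
python3 - <<'E'
from h import *
S=cv2.imread("pics/scene0.png");T=cv2.imread("pics/top0.png")
def red(im,x0,x1,y0,y1):
    m=np.zeros(im.shape[:2],bool); h=cv2.cvtColor(im,cv2.COLOR_BGR2HSV); k=((h[...,0]<8)|(h[...,0]>172))&(h[...,1]>150)&(h[...,2]>70)
    m[y0:y1,x0:x1]=k[y0:y1,x0:x1]; return np.argwhere(m)[:,::-1].astype(float)
a=red(S,440,485,195,218); b=red(T,455,508,250,270)
print(len(a),len(b),a.min(0),a.max(0),b.min(0),b.max(0))
print("key tri",tri(a.mean(0),b.mean(0)))
for n,p in(("scene",a),("top",b)):
    w,v=np.linalg.eigh(np.cov(p.T)); e=v[:,1]; c=p.mean(0)
    A,B=onplane(n,c-20*e,.167),onplane(n,c+20*e,.167); d=B-A; print(n,"centre@.167",onplane(n,c,.167).round(4),"yaw of bar",np.degrees(np.arctan2(d[1],d[0])))
# stand foot: dark disc
for n in("scene","top"):
    r=[d for d in cut_out(n,"key_stand")]
    for d in r[:3]:
        q=np.argwhere(d["region"])[:,::-1]; print(n,"stand",round(d["conf"],2),q.min(0),q.max(0),onplane(n,q.mean(0),.03).round(4))
# full shaker regions
for n in("scene","top"):
    for d in cut_out(n,"shaker")[:1]: np.save(f"sh_{n}.npy",d["region"]); print(n,d["conf"],d["region"].sum())
for n,im,(x,y,w,h) in(("scene",S,(200,170,160,165)),("top",T,(210,135,135,155)),("top",T,(435,240,80,55)),("scene",S,(425,195,70,85))):
    cv2.imwrite(f"pics/c_{n}_{x}.png",cv2.resize(im[y:y+h,x:x+w],None,fx=3.5 if w>100 else 4.5,fy=3.5 if w>100 else 4.5,interpolation=cv2.INTER_CUBIC))
c=[cv2.imread(f"pics/c_{f}.png") for f in("scene_200","top_210")]
c[1]=np.vstack([c[1],np.zeros((max(0,c[0].shape[0]-c[1].shape[0]),c[1].shape[1],3),np.uint8)])
A=np.hstack([cv2.resize(c[0][:,:],None,fx=.75,fy=.75),cv2.resize(c[1],None,fx=.75,fy=.75)]); print(A.shape)
cv2.imwrite("pics/d.png",A)
E
```

```text
237 274 [447. 197.] [479. 213.] [460. 256.] [503. 264.]
key tri (array([ 0.50111987, -0.2482501 ,  0.17056076]), np.float64(0.09726411053054562))
scene centre@.167 [ 0.5057 -0.2523  0.167 ] yaw of bar 89.83081029203694
top centre@.167 [ 0.5015 -0.2496  0.167 ] yaw of bar 86.89430763817593
scene stand 0.65 [402 254] [425 279] [ 0.4991 -0.1252  0.03  ]
scene stand 0.61 [436 239] [470 273] [ 0.4859 -0.2341  0.03  ]
top stand 0.92 [441 251] [477 287] [ 0.4931 -0.2369  0.03  ]
top stand 0.8 [399 251] [425 276] [ 0.5089 -0.1326  0.03  ]
top stand 0.34 [406 206] [442 233] [ 0.6167 -0.1637  0.03  ]
scene 0.75 13010
top 0.79 11174
(434, 774, 3)
```

View pics/d.png

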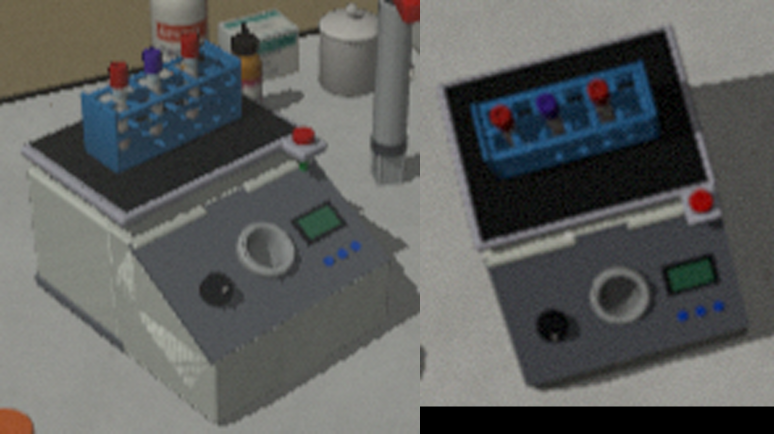

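The shaker shows its panel corners clearly (yaw about +0.25) and the collar at about (620, 295) in the right crop and (267, 249) in the left. I'll fit the shaker pose and collar, plus the stand foot.

Run:
```python
from h import *
S=cv2.imread("pics/scene0.png");T=cv2.imread("pics/top0.png")
s=lambda x,y:(200+x/2.625,170+y/2.625); t=lambda x,y:(210+(x-420)/2.625,135+y/2.625)
FL,FR,BL,G=(-.127,.102,.075),(-.127,-.102,.075),(-.023,.102,.135),(-.127,.102,0)
obs=[("scene",FL,s(217,362)),("scene",FR,s(390,262)),("scene",BL,s(132,247)),("scene",G,s(220,423)),("scene",(.1275,.102,0),s(38,283)),
("top",FL,t(527,385)),("top",FR,t(747,328)),("top",BL,t(488,260))]
R=lambda a:np.array([[np.cos(a),-np.sin(a),0],[np.sin(a),np.cos(a),0],[0,0,1]])
def W(p,P): return np.atleast_2d(P)@R(p[2]).T+[p[0],p[1],0]
f=lambda p:np.concatenate([proj(n,W(p,P))[0]-u for n,P,u in obs])
r=least_squares(f,[.55,.1,.25],loss="soft_l1"); print("corners",r.x.round(4),f(r.x).round(1).tolist())
# silhouette check/fit in top+scene with body prism (without rack)
# collar
hulls={}
for n,im,(cx,cy) in(("scene",S,s(267,249)),("top",T,t(620,295))):
    g=cv2.cvtColor(im,cv2.COLOR_BGR2GRAY).astype(int); cx,cy=int(round(cx)),int(round(cy)); k=14
    w=g[cy-k:cy+k+1,cx-k:cx+k+1]; 
    m=(w>105).astype(np.uint8); nl,l,st,_=cv2.connectedComponentsWithStats(m); i=1+np.argmax(st[1:,4])
    q=np.argwhere(l==i)[:,::-1]+[cx-k,cy-k]; h=cv2.convexHull(q.astype(np.float32)); M=cv2.moments(h); hulls[n]=(M["m10"]/M["m00"],M["m01"]/M["m00"]); print(n,hulls[n],M["m00"],q.min(0),q.max(0))
    print("\n".join(" ".join("%3d"%v for v in row[::2]) for row in w[::3]))
ang=np.linspace(0,6.28,60,endpoint=False)
def mod(n,p,x,y):
    z=.075+(x+.127)*np.tan(np.pi/6); ax=np.array([-.5,0,.866]); e1=np.array([.866,0,.5]); e2=np.array([0,1,0])
    pts=np.vstack([np.array([x,y,z])+h*ax+.0255*(np.cos(ang)[:,None]*e1+np.sin(ang)[:,None]*e2) for h in(0,.008)])
    h=cv2.convexHull(proj(n,W(p,pts)).astype(np.float32)); M=cv2.moments(h); return np.array([M["m10"]/M["m00"],M["m01"]/M["m00"]]),M["m00"]
g=lambda v:np.r_[f(v[:3])*.5]+0
def full(v): return np.r_[.5*f(v[:3]),*(1.5*(mod(n,v[:3],v[3],v[4])[0]-hulls[n]) for n in hulls)]
r=least_squares(full,np.r_[r.x,-.075,0],loss="soft_l1",diff_step=1e-4); v=r.x
x,y=v[3:]; z=.075+(x+.127)*np.tan(np.pi/6); m=W(v[:3],np.array([x,y,z])+.008*np.array([-.5,0,.866]))[0]
print("joint",v.round(4),"mouth",m.round(4),r.fun.round(2).tolist(),[mod(n,v[:3],x,y)[1] for n in hulls])
# stand foot: dark disc r=45 in top/scene
for n,im,c in(("top",T,(459,269)),("scene",S,(453,262))):
    h=cv2.cvtColor(im,cv2.COLOR_BGR2HSV); dark=(h[...,2]<95)&(h[...,1]<90); blue=(h[...,0]>100)&(h[...,0]<130)&(h[...,1]>150)
    for nm,mk in(("dark",dark|blue),("blue",blue)):
        mm=np.zeros_like(mk); mm[c[1]-28:c[1]+28,c[0]-26:c[0]+26]=mk[c[1]-28:c[1]+28,c[0]-26:c[0]+26]
        nl,l,st,_=cv2.connectedComponentsWithStats(mm.astype(np.uint8)); i=1+np.argmax(st[1:,4]); print(n,nm,st[i])
        if nm=="blue":
            for rr in range(st[i][1],st[i][1]+st[i][3],2):
                cc=np.where(l[rr]==i)[0]; print((rr,cc.min(),cc.max()),end=" ") if len(cc) else None
            print()
a=np.hstack([cv2.resize(cv2.imread("pics/c_top_435.png"),None,fx=1,fy=1)]); b=cv2.imread("pics/c_scene_425.png")
H=max(a.shape[0],b.shape[0]); pad=lambda i:np.vstack([i,np.zeros((H-i.shape[0],i.shape[1],3),np.uint8)])
cv2.imwrite("pics/e.png",np.hstack([pad(a),pad(b)]))
```

```text
corners [0.6048 0.1777 0.2772] [-0.6, 0.4, 2.9, -0.9, -0.1, -1.6, -1.0, 3.8, 0.6, 1.9, -0.0, 0.5, 3.1, -0.8, -0.9, -0.5]
scene (300.60294892048444, 264.32912058978405) 316.5 [290 255] [311 274]
 83  83  81  83  81  79  80  80  80  81  81  81  83  66  49
 78  81  79  80  90  92  94  86  81  81  83  71  44  74  70
 80  82 100 126 108  80  90 102 120 116  87  80  65  37  69
 83  92 127  73  63  69  77  87 106 124 123  77  83  72  38
 79 117 106  55  68  73  73  97 111 115 129 129  63  83  81
 81 105 142 107  71  76  75  84 109 115 129 133  68  84  83
 77  84 116 134 109  79  77  79 115 109 123 126  55  59  81
 81  82  84  98 124 129 126 117 118 129 119  67  58  83  83
 81  79  81  84  82  79  77  83  77  58  60  71  82  78  82
 45  78  79  83  85  82  81  80  81  83  80  83  83  82  82
top (291.5750636132315, 250.62086513994907) 65.5 [285 243] [296 256]
 58  63  61  67  63  61  65  61  61  64  60  64  61  60  63
 65  56  62  61  69  67  79  76  65  59  60  64  60  66  62
 63  64  66  90 124 117 104  98 105 109  87  53  54  61  65
 64  58 109 113  70  39  38  44  41  46  84 101  51  52  
[... 905 characters left out ...]
(452), np.int64(476)) (273, np.int64(453), np.int64(475)) (275, np.int64(455), np.int64(473)) (277, np.int64(467), np.int64(467)) 
scene dark [435 239  44  36 774]
scene blue [446 239  16  27 222]
(239, np.int64(450), np.int64(451)) (241, np.int64(447), np.int64(450)) (243, np.int64(448), np.int64(449)) (245, np.int64(449), np.int64(450)) (247, np.int64(450), np.int64(453)) (249, np.int64(449), np.int64(458)) (251, np.int64(448), np.int64(460)) (253, np.int64(448), np.int64(459)) (255, np.int64(447), np.int64(459)) (257, np.int64(447), np.int64(458)) (259, np.int64(446), np.int64(459)) (261, np.int64(447), np.int64(457)) (263, np.int64(448), np.int64(459)) (265, np.int64(453), np.int64(456))
```

View pics/e.png

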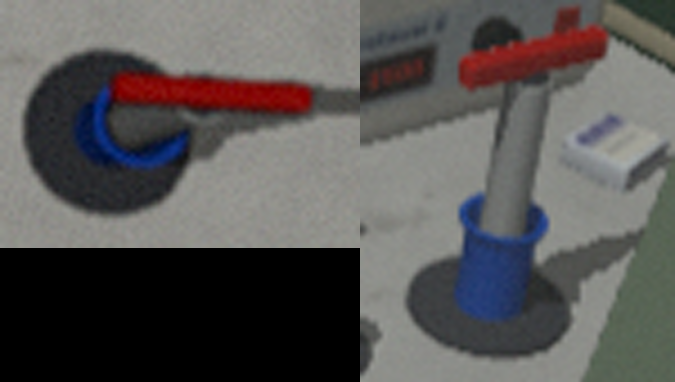

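Run:
```python
from h import *
S=cv2.imread("pics/scene0.png");T=cv2.imread("pics/top0.png")
print("foot",onplane("top",(459,269.2),.006).round(4),onplane("scene",(453.8,262.6),.006).round(4),"rim",onplane("top",(466.4,266.7),.065).round(4))
# rim in scene crop: outer left460 right548, top~188 bottom 243
print("rim scene",onplane("scene",(425+(504-360)/4.5,195+217/4.5),.065).round(4))
s=lambda x,y:(200+x/2.625,170+y/2.625); t=lambda x,y:(210+(x-420)/2.625,135+y/2.625)
A,B,D=onplane("top",t(527,385),.075),onplane("top",t(747,328),.075),onplane("top",t(488,260),.135)
print("FL,FR",A,B,np.linalg.norm(A-B),"yaw front",np.arctan2(A[0]-B[0],B[1]-A[1])+0, "yaw side",np.arctan2((D-A)[1],(D-A)[0]),np.linalg.norm((D-A)[:2]))
hul={}
for n,im,(cx,cy),th in(("scene",S,s(267,249),98),("top",T,t(620,295),82)):
    g=cv2.cvtColor(im,cv2.COLOR_BGR2GRAY).astype(int); cx,cy=int(round(cx)),int(round(cy)); k=14
    m=(g[cy-k:cy+k+1,cx-k:cx+k+1]>th).astype(np.uint8); nl,l,st,_=cv2.connectedComponentsWithStats(m,connectivity=8); i=1+np.argmax(st[1:,4])
    q=np.argwhere(l==i)[:,::-1]+[cx-k,cy-k]; h=cv2.convexHull(q.astype(np.float32)); M=cv2.moments(h); hul[n]=np.array([M["m10"]/M["m00"],M["m01"]/M["m00"]]); print(n,hul[n],M["m00"],q.min(0),q.max(0))
ang=np.linspace(0,6.28,60,endpoint=False)
def mod(n,c,a):
    R=np.array([[np.cos(a),-np.sin(a),0],[np.sin(a),np.cos(a),0],[0,0,1]]); ax=R@[-.5,0,.866]; e1=R@[.866,0,.5]; e2=R@[0,1,0]
    pts=np.vstack([c-h*ax+.0255*(np.cos(ang)[:,None]*e1+np.sin(ang)[:,None]*e2) for h in(0,.008)])
    h=cv2.convexHull(proj(n,pts).astype(np.float32)); M=cv2.moments(h); return np.array([M["m10"]/M["m00"],M["m01"]/M["m00"]]),M["m00"]
r=least_squares(lambda c:np.r_[tuple(mod(n,c,.26)[0]-hul[n] for n in hul)],[.53,.15,.11],diff_step=1e-4)
print("mouth",r.x.round(4),r.fun.round(2),[mod(n,r.x,.26)[1] for n in hul])
```

```text
foot [ 0.5003 -0.2511  0.006 ] [ 0.4997 -0.2504  0.006 ] rim [ 0.4996 -0.2509  0.065 ]
rim scene [ 0.5008 -0.2501  0.065 ]
FL,FR [0.45578959 0.24097589 0.075     ] [0.50866352 0.05189539 0.075     ] 0.19633412116541465 yaw front -2.8689204941118103 yaw side 0.26434102411025284 0.10146441164651508
scene [300.43110436 264.39766971] 329.0 [290 255] [311 274]
top [285.13791491 247.08134642] 356.5 [274 237] [296 257]
mouth [0.5289 0.162  0.1154] [ 0.28  0.06 -0.24 -0.17] [401.9081069652457, 422.5400265639182]
```

```bash
cat >> h.py <<'E'
YAW=.269; MOUTH=np.array([.5289,.162,.1148]); STAND=np.array([.500,-.2507,0]); KY=np.radians(-2)
Rz=lambda a:np.array([[np.cos(a),-np.sin(a),0],[np.sin(a),np.cos(a),0],[0,0,1]])
E1,E2,AX=(Rz(YAW)@np.array(v) for v in((np.cos(np.pi/6),0,.5),(0,1.,0),(-.5,0,np.cos(np.pi/6))))
M=lambda s:np.array([[0,s,0],[s,0,0],[0,0,-1.]])
TK=.163                                  # TCP height above key foot
def stand_R(s,yaw=KY): return Rz(yaw)@M(s)
def shaft_R(th,s): return np.c_[E1,E2,AX]@Rz(th)@M(s)
def shaft_p(d,lat=(0,0)): return MOUTH+AX*(TK-d)+E1*lat[0]+E2*lat[1]   # foot d below mouth
E
python3 - <<'E'
from h import *
print(current_joint_positions())
f=lambda q:None if q is None else np.round(q).astype(int).tolist()
for s in(1,-1):
    print(s,"stand",f(ik(STAND+[0,0,.171],stand_R(s))),f(ik(STAND+[0,0,.36],stand_R(s))))
for th in(90,60,30,0,-30,-60,-90,-120,-150,-180,-210):
    print(th,f(ik(shaft_p(-.02),shaft_R(np.radians(th),1))),f(ik(shaft_p(.1),shaft_R(np.radians(th),1))))
E
```

```text
[-7.47693876e+01  1.83111486e+01  8.96391521e+01 -1.69475504e-04
  7.20442459e+01 -1.14560429e+00]
1 stand [-28, 20, 98, 0, 62, -26] [-28, 14, 79, 0, 87, -26]
-1 stand None None
90 [16, -6, 120, -1, 36, -89] [16, 7, 124, -1, 19, -89]
60 [16, -6, 120, -1, 36, -59] [16, 7, 124, -1, 19, -59]
30 [16, -6, 120, -1, 36, -29] [16, 7, 124, -1, 19, -29]
0 [16, -6, 120, -1, 36, 1] [16, 7, 124, -1, 19, 1]
-30 [16, -6, 120, -1, 36, 31] [16, 7, 124, -1, 19, 31]
-60 [16, -6, 120, -1, 36, 61] [16, 7, 124, -1, 19, 61]
-90 [16, -6, 120, -1, 36, 91] [16, 7, 124, -1, 19, 91]
-120 [16, -6, 120, -1, 36, 121] [16, 7, 124, -1, 19, 121]
-150 None None
-180 None None
-210 None None
```

Run:
```python
from h import *
R=stand_R(1)
p=np.array([.501,-.2495,.171])
goto(p+[0,0,.08],R); move_gripper(.05); movel(p,rate=.12)
print("F",current_force().round(1) if hasattr(current_force(),'round') else current_force())
move_gripper(0.0,70); print("open",current_opening(),current_finger_force(),np.round(current_force(),1),current_tcp_pos())
movel(p+[0,0,.02],rate=.06); print(np.round(current_force(),1),current_opening())
movel(p+[0,0,.13],rate=.15); print(np.round(current_force(),1),np.round(current_ft_torque(),2),current_opening(),current_t())
ims=[]
for n in("scene","top"):
    im=get_image(n)[:,:,::-1]; u=proj(n,np.array(current_tcp_pos())-[0,0,.08])[0].astype(int)
    ims.append(cv2.resize(im[max(0,u[1]-60):u[1]+60,u[0]-60:u[0]+60],(400,400),interpolation=2)); print(u)
cv2.imwrite("pics/g.png",np.hstack(ims))
```

```text
F [ 0.4 -0.2  0.7]
open 0.014876302784365355 68.41891050338745 [0.3 0.7 5.3] [ 0.50163256 -0.24983066  0.17214619]
[-1.2 -0.4 -2.5] 0.014742510905461975
[-0.6  0.7 -2.1] [-0.    0.05  0.  ] 0.014874800062885725 5.9333
[466 188]
[489 257]
```

View pics/g.png

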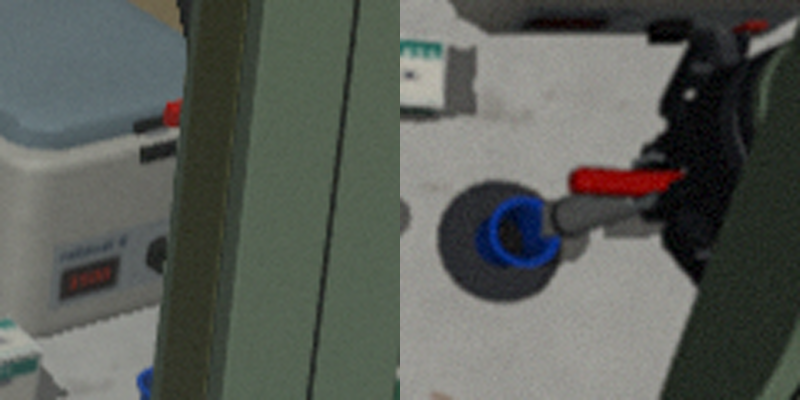

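The key is out of the stand and hangs straight in the jaws. In the right-hand crop the shank and foot sit at about (560–650, 215) and the stand is empty. Next: insert down to just above the stem.

```bash
cat >> h.py <<'E'
def fl():  # force in shaft frame (e1,e2,ax)
    F=np.array(current_force())+[0,0,2.0]; return np.array([F@E1,F@E2,F@AX])
def meas(): # actual foot depth and lateral offsets in shaft frame
    d=np.array(current_tcp_pos())-MOUTH; return np.array([TK-d@AX,d@E1,d@E2])
def lower(d0,d1,th,lat,step=.004,fmax=12,rate=.08):
    lat=np.array(lat,float); d=d0
    while d<d1-1e-6:
        d=min(d+step,d1); movel(shaft_p(d,lat),shaft_R(th,1),rate=rate); f=fl()
        if np.hypot(*f[:2])>4: lat+=np.clip(f[:2]*.0001,-.001,.001)
        if f[2]>fmax: break
    print("cmd d %.4f"%d,"meas",meas().round(4),"f",fl().round(1),"lat",lat.round(4),"t",round(current_t(),2)); return d,lat
E
python3 - <<'E'
from h import *
th=np.pi/2
goto(shaft_p(-.06),shaft_R(th,1)); print(meas().round(4),fl().round(1),current_t())
ims=[]
for n in("scene","top"):
    im=get_image(n)[:,:,::-1]; u=proj(n,MOUTH+.05*AX)[0].astype(int)
    ims.append(cv2.resize(im[max(0,u[1]-50):u[1]+50,u[0]-50:u[0]+50],(400,400),interpolation=2))
cv2.imwrite("pics/i.png",np.hstack(ims))
movel(shaft_p(-.01),rate=.1)
d,lat=lower(-.01,.08,th,(0,0),step=.006)
E
```

```text
[-0.0599  0.0005 -0.0004] [ 0.1 -0.4  0.6] 7.4833
cmd d 0.0800 meas [ 0.0804 -0.0003 -0.    ] f [-0.3 -0.9  0.1] lat [0. 0.] t 11.98
```

View pics/i.png

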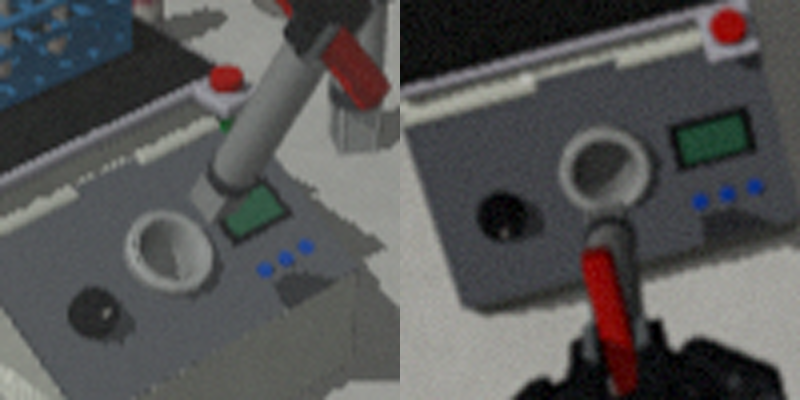

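The picture shows the foot lined up with the collar, and the key then slid down 80 mm without any force. Now I'll feel for the stem.

Run:
```python
from h import *
lat=(0,0)
for dl in(0,.35,-.35):
    th=np.pi/2+dl
    movel(shaft_p(.078),shaft_R(th,1),rate=.03) if abs(dl)>0 else None
    print("delta",dl); d,l=lower(.078,.104,th,lat,step=.002,fmax=10,rate=.05)
    if meas()[0]>.094: break
    movel(shaft_p(.078),shaft_R(th,1),rate=.05)
print(current_opening())
```

```text
delta 0
cmd d 0.0980 meas [0.0974 0.0008 0.    ] f [ 0.8 -1.1 11.7] lat [0. 0.] t 14.48
0.014764472760967932
```

Run:
```python
from h import *
d=.0975
for dt in np.r_[0,-.1,-.2,-.3,-.5,-.8,-1.1,-1.4,-1.6]:
    th=np.pi/2+dt
    goto(shaft_p(d),shaft_R(th,1))
    R=np.array(current_tcp_rot()); k=(np.c_[E1,E2,AX].T@R@M(1)); 
    print(dt,"th act %.3f"%(np.arctan2(k[1,0],k[0,0])-np.pi/2),"tq %.3f"%(np.array(current_ft_torque())@AX),"f",fl().round(1),meas().round(4),round(current_opening(),4),round(current_t(),2))
    if abs(np.array(current_ft_torque())@AX)>1: break
```

```text
0.0 th act 0.000 tq 0.139 f [ 1.  -1.3  7.7] [ 0.0973  0.0003 -0.    ] 0.0147 14.73
-0.1 th act -0.100 tq 0.079 f [ 0.6 -0.7  8.1] [ 0.0973  0.0003 -0.    ] 0.0147 14.98
-0.2 th act -0.200 tq 0.056 f [ 1.4 -0.8  7.7] [ 0.0973  0.0003 -0.    ] 0.0147 15.23
-0.3 th act -0.300 tq 0.089 f [ 0.4 -0.   8.4] [ 0.0973  0.0002 -0.    ] 0.015 15.48
-0.5 th act -0.500 tq 0.108 f [ 0.  -0.5  8.5] [ 0.0973  0.0002 -0.    ] 0.0146 15.79
-0.8 th act -0.800 tq 0.110 f [ 1.1 -0.3  9.3] [ 0.0973  0.0001 -0.    ] 0.0148 16.18
-1.1 th act -1.100 tq 0.167 f [ 0.7 -0.4  8.8] [ 0.0973  0.0001 -0.    ] 0.0148 16.57
-1.4 th act -1.400 tq 0.085 f [ 0.8 -1.   9.7] [0.0973 0.     0.    ] 0.0142 16.97
-1.6 th act -1.600 tq 0.181 f [1.  1.1 8.4] [0.0973 0.0001 0.    ] 0.0151 17.27
```

Run:
```python
from h import *
d=.0975
for dt in np.r_[-1.65:-2.06:-.05]:
    goto(shaft_p(d),shaft_R(np.pi/2+dt,1)); tq=np.array(current_ft_torque())@AX
    print(round(dt,2),"tq %.3f"%tq,"f",fl().round(1),round(current_opening(),4),round(current_t(),2))
    if tq>.8: break
q=current_joint_positions(); print(np.round(q,1))
im=get_image("scene")[:,:,::-1]; b=cv2.imread("pics/scene0.png"); top=get_image("top")[:,:,::-1]; tb=cv2.imread("pics/top0.png")
f=lambda i,y,x:cv2.resize(i[y:y+50,x:x+50],(300,300),interpolation=2)
cv2.imwrite("pics/p.png",np.hstack([f(b,200,290),f(im,200,290)]))
```

```text
-1.65 tq 0.164 f [ 0.6 -0.1  8. ] 0.0149 17.52
-1.7 tq 0.353 f [0.5 0.4 9.4] 0.015 17.77
-1.75 tq 0.345 f [ 0.5 -0.4  8. ] 0.0144 18.02
-1.8 tq 0.113 f [0.2 0.3 7.6] 0.0147 18.27
-1.85 tq 0.365 f [0.2 0.2 8.6] 0.0149 18.52
-1.9 tq 0.352 f [ 1.3 -0.   7.5] 0.0147 18.77
-1.95 tq -0.143 f [-0.4  0.3  2.9] 0.0145 19.02
-2.0 tq -0.062 f [-0.3  0.8  3.2] 0.0147 19.27
-2.05 tq 0.056 f [ 0.1  0.7 -0.1] 0.0148 19.52
[ 16.1   6.8 124.3  -1.   19.   28.8]
```

View pics/p.png

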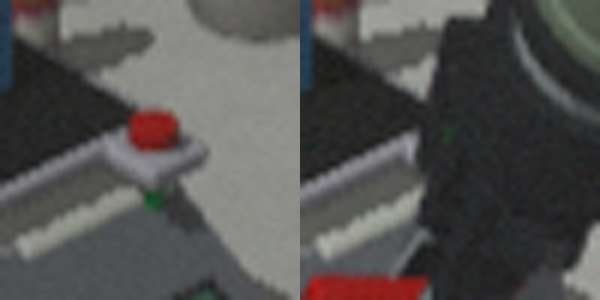

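Run:
```python
from h import *
th=np.pi/2-2.05
d,l=lower(.0975,.116,th,(0,0),step=.002,fmax=10,rate=.05)
top=get_image("top")[:,:,::-1]; tb=cv2.imread("pics/top0.png"); sc=get_image("scene")[:,:,::-1]
f=lambda i,y,x,k:cv2.resize(i[y:y+k,x:x+k],(400,400),interpolation=2)
for n in ("top",): print(spot_in("top","lock_pin")[:1])
cv2.imwrite("pics/p2.png",np.hstack([f(top,190,250,90),f(sc,195,250,110)]))
```

```text
cmd d 0.0995 meas [0.0982 0.0012 0.0001] f [-0.3  1.1 17.3] lat [0. 0.] t 19.88
[{'box': [0.4956, 0.4393, 0.0144, 0.0202], 'conf': 0.59}]
```

View pics/p2.png

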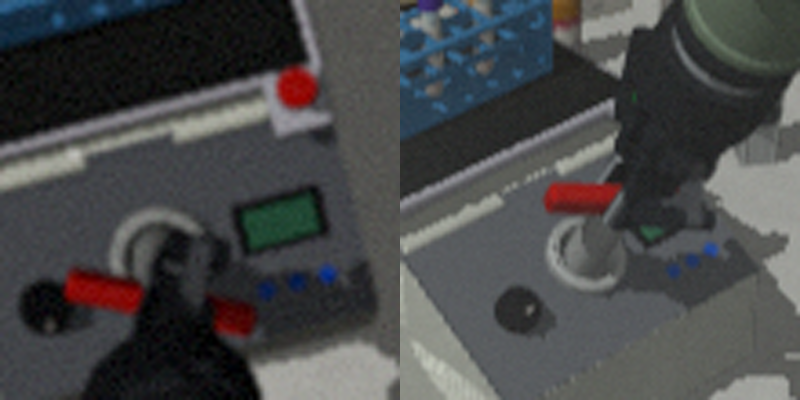

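Run:
```python
from h import *
def redc(im):
    h=cv2.cvtColor(im,cv2.COLOR_BGR2HSV); m=((h[...,0]<8)|(h[...,0]>172))&(h[...,1]>150)&(h[...,2]>70)
    q=np.argwhere(m[200:222,305:330])[:,::-1]+[305,200]; return q.mean(0),len(q)
T=cv2.imread("pics/top0.png"); now=np.ascontiguousarray(get_image("top")[:,:,::-1])
a,b=redc(T),redc(now); print(a,b)
S=cv2.imread("pics/scene0.png"); h=cv2.cvtColor(S,cv2.COLOR_BGR2HSV); m=((h[...,0]<8)|(h[...,0]>172))&(h[...,1]>150)&(h[...,2]>70)
q=np.argwhere(m[212:230,305:328])[:,::-1]+[305,212]; p,e=tri(q.mean(0),a[0]); print(p,e)
for r in(0,.004,.008,.012,.016): print(r,(proj("top",p+[0,0,r])[0]-proj("top",p)[0]).round(2))
# handle angle now
h=cv2.cvtColor(now,cv2.COLOR_BGR2HSV); m=((h[...,0]<8)|(h[...,0]>172))&(h[...,1]>150)&(h[...,2]>70); m=m.astype(np.uint8); m[:225]=0;m[:,:255]=0;m[290:]=0;m[:,320:]=0
q=np.argwhere(m)[:,::-1].astype(float); w,v=np.linalg.eigh(np.cov(q.T)); c=q.mean(0); print("bar px dir",v[:,1],c)
R=np.array(current_tcp_rot()); t=np.array(current_tcp_pos()); u=proj("top",np.array([t-.04*R[:,0],t+.04*R[:,0]])); print("tool x px dir",(u[1]-u[0])/np.linalg.norm(u[1]-u[0]),u.mean(0))
```

```text
(array([316.75      , 211.42857143]), 56) (array([316.32258065, 209.32258065]), 62)
[0.60055207 0.09303099 0.16385607] 0.4471477059313429
0 [0. 0.]
0.004 [-0.05 -0.45]
0.008 [-0.1  -0.91]
0.012 [-0.15 -1.36]
0.016 [-0.2  -1.83]
bar px dir [-0.974142   -0.22593665] [279.0979021  256.97902098]
tool x px dir [-0.98089741 -0.19452576] [285.67632659 257.85677146]
```

Run:
```python
from h import *
move_gripper(0,115); d=.0965
for dt in np.r_[-2.0,-1.9,-1.8,-1.85,-1.9,-1.95,-2.0,-2.05,-2.1,-2.15]:
    goto(shaft_p(d),shaft_R(np.pi/2+dt,1)); tq=np.array(current_ft_torque())@AX
    print(round(dt,2),"tq %.3f"%tq,"f",fl().round(1),round(current_opening(),4),meas().round(4),round(current_t(),2))
    if tq>.7: break
```

```text
-2.0 tq 0.074 f [ 0.5  1.1 -6.8] 0.0116 [ 0.0971 -0.0005  0.    ] 20.54
-1.9 tq 0.033 f [ 1.4  0.9 -9.5] 0.0118 [ 0.0971 -0.0004 -0.    ] 20.79
-1.8 tq -0.070 f [  1.6   0.6 -10.8] 0.0122 [ 0.097  -0.0004  0.    ] 21.04
-1.85 tq 0.072 f [  0.3   0.6 -10.1] 0.0119 [ 0.0971 -0.0005 -0.    ] 21.29
-1.9 tq 0.144 f [  1.2   0.3 -11.1] 0.012 [ 0.097  -0.0004  0.    ] 21.54
-1.95 tq 0.122 f [ 0.4  0.4 -9.4] 0.0122 [ 0.0971 -0.0004  0.    ] 21.79
-2.0 tq 0.128 f [  0.9   0.8 -10.3] 0.012 [ 0.0971 -0.0004 -0.    ] 22.04
-2.05 tq 0.134 f [  0.6   0.1 -11. ] 0.0116 [ 0.0971 -0.0004 -0.    ] 22.29
-2.1 tq -0.106 f [-0.2 -0.2  0.6] 0.0118 [ 0.0962 -0.     -0.0001] 22.54
-2.15 tq -0.074 f [ 0.7 -0.6  2.3] 0.0115 [ 0.0961  0.0003 -0.    ] 22.79
```

Run:
```python
from h import *
d=.0965
def pin():
    o=[]
    for _ in range(4):
        h=cv2.cvtColor(np.ascontiguousarray(get_image("top")[:,:,::-1]),cv2.COLOR_BGR2HSV); m=((h[...,0]<8)|(h[...,0]>172))&(h[...,1]>150)&(h[...,2]>70)
        o.append((np.argwhere(m[200:222,305:330])[:,::-1]+[305,200]).mean(0))
    return np.mean(o,0).round(2)
print("pin",pin())
for dt in np.r_[-2.2,-2.25,-2.3]:
    goto(shaft_p(d),shaft_R(np.pi/2+dt,1)); tq=np.array(current_ft_torque())@AX
    print(round(dt,2),"tq %.3f"%tq,"f",fl().round(1),round(current_opening(),4),meas().round(4),round(current_t(),2))
    if abs(tq)>.7: break
print("pin",pin(),"orig 316.75 211.43")
cv2.imwrite("pics/t3.png",get_image("top")[:,:,::-1])
im=cv2.imread("pics/t3.png"); cv2.imwrite("pics/q.png",cv2.resize(im[200:300,240:360],(720,600),interpolation=2))
R=np.array(current_tcp_rot()); t=np.array(current_tcp_pos()); u=proj("top",np.array([t-.045*R[:,0],t+.045*R[:,0]])); print("expected bar ends in crop px",((u-[240,200])*6).round())
```

```text
pin [316.42 209.49]
-2.2 tq -0.147 f [-0.3  0.5  2.4] 0.0118 [0.0964 0.0005 0.0001] 23.24
-2.25 tq -0.135 f [ 1.3 -0.5  3.1] 0.0117 [0.0965 0.0002 0.    ] 23.49
-2.3 tq -0.118 f [ 0.3 -0.1  3. ] 0.0117 [0.0965 0.0001 0.    ] 23.74
pin [316.45 209.5 ] orig 316.75 211.43
expected bar ends in crop px [[391. 405.]
 [158. 297.]]
```

View pics/q.png

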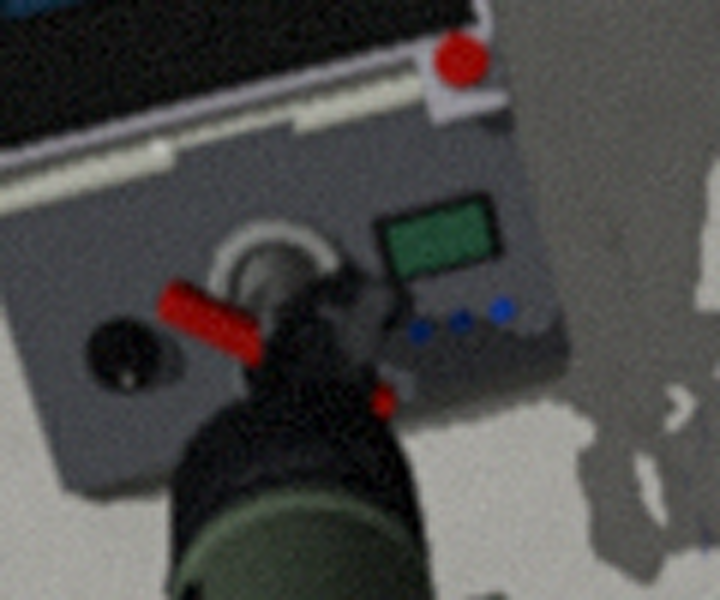

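The pin head has moved from row 211.43 to 209.5 and no longer changes, which matches the full 16 mm rise, so the key has passed its stop. I'll draw it straight out and check the pin from the unobstructed scene camera.

Run:
```python
from h import *
th=np.pi/2-2.3
movel(shaft_p(.07),shaft_R(th,1),rate=.06); print(fl().round(1),meas().round(4),current_opening())
movel(shaft_p(-.05),rate=.12); print(fl().round(1),meas().round(4),current_opening(),current_t())
goto(shaft_p(-.10)+[0,-.12,.03],stand_R(1,KY)); print(current_t(),np.round(current_tcp_pos(),3))
S=get_image("scene")[:,:,::-1]; T=get_image("top")[:,:,::-1]; cv2.imwrite("pics/s4.png",S); cv2.imwrite("pics/t4.png",T)
def redc(im,x0,x1,y0,y1):
    h=cv2.cvtColor(np.ascontiguousarray(im),cv2.COLOR_BGR2HSV); m=((h[...,0]<8)|(h[...,0]>172))&(h[...,1]>150)&(h[...,2]>70)
    q=np.argwhere(m[y0:y1,x0:x1])[:,::-1]+[x0,y0]; return q.mean(0),len(q),q.min(0),q.max(0)
a=redc(cv2.imread("pics/scene0.png"),303,330,205,232); b=redc(S,303,330,205,232); print(a,b)
p=np.array([.6005,.093,.1639]); print("exp 16mm",proj("scene",p+[0,0,.016])-proj("scene",p))
f=lambda i,y,x:cv2.resize(i[y:y+100,x:x+133],(400,300),interpolation=2)
u=proj("scene",np.array(current_tcp_pos())-[0,0,.07])[0].astype(int); v=proj("top",np.array(current_tcp_pos())-[0,0,.07])[0].astype(int)
print(u,v); cv2.imwrite("pics/r.png",np.vstack([np.hstack([f(S,180,250),f(T,180,250)]),np.hstack([f(S,max(u[1]-50,0),min(u[0]-66,507)),f(T,v[1]-50,v[0]-66)])]))
```

```text
[ 0.3 -0.4 -0.7] [ 0.0697 -0.      0.    ] 0.011729624846540778
[-0.2 -0.   0.4] [-0.0494 -0.0006 -0.    ] 0.01198207110589216 25.7333
26.5083 [0.402 0.007 0.371]
(array([314.92307692, 221.43589744]), 39, array([312, 219]), array([318, 224])) (array([314.91891892, 216.18918919]), 37, array([312, 214]), array([318, 219]))
exp 16mm [[ 0.09718661 -5.99450852]]
[401 201] [360 304]
```

View pics/r.png

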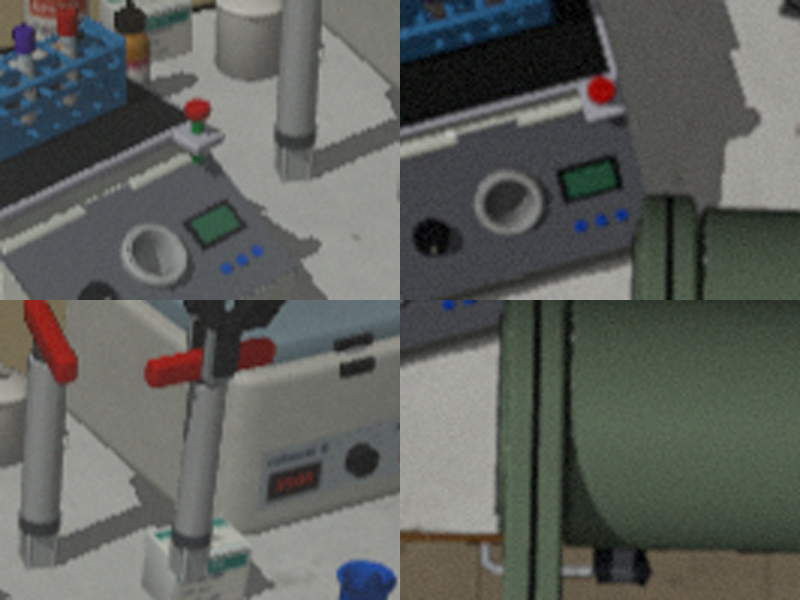

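The key came out cleanly and the scene picture shows the pin clearly raised, with its green stem showing at (197, 130). The shift is 5.2 px where 6.0 is expected, so I'll measure it more finely and check how the key sits in the jaws.

Run:
```python
from h import *
def soft(im):
    f=im.astype(float); return np.clip(f[...,2]-np.maximum(f[...,0],f[...,1])-40,0,None)
def cen(im,x0,x1,y0,y1):
    w=soft(im)[y0:y1,x0:x1]; Y,X=np.mgrid[y0:y1,x0:x1]; return (X*w).sum()/w.sum(),(Y*w).sum()/w.sum(),w.sum()
S0=cv2.imread("pics/scene0.png");S=cv2.imread("pics/s4.png");T0=cv2.imread("pics/top0.png");T=cv2.imread("pics/t4.png")
print("scene",cen(S0,305,326,209,232),cen(S,305,326,205,228)); print("top",cen(T0,305,330,200,222),cen(T,305,330,200,222))
a=soft(S0)[207:236,309:321];b=soft(S)[199:230,309:321]
print("col profile",soft(S0)[208:232,309:321].sum(1).astype(int),soft(S)[208:232,309:321].sum(1).astype(int))
best=[]
for sub in np.arange(-8,-2,.1):
    A=cv2.warpAffine(soft(S0).astype(np.float32),np.float32([[1,0,.1],[0,1,sub]]),(640,480)); best.append((np.abs(A-soft(S))[200:232,305:326].sum(),sub))
print("scene best shift",sorted(best)[:4])
R=np.array(current_tcp_rot());t=np.array(current_tcp_pos())
f=lambda P:proj("scene",P).round(1).tolist()
print("tool bar ends",f(np.array([t-R[:,0]*.045,t+R[:,0]*.045])+R[:,2]*.004),"foot",f(t+R[:,2]*TK),"shank top",f(t+R[:,2]*.016))
for d in cut_out("scene","t_key")[:3]:
    q=np.argwhere(d["region"])[:,::-1]; print(round(d["conf"],2),q.min(0),q.max(0))
w=soft(S); Y,X=np.argwhere(w[165:230,380:450]>30).T; q=np.c_[X+380,Y+165]
if len(q): e=np.linalg.eigh(np.cov(q.T))[1][:,1]; print("bar px",q.min(0),q.max(0),q.mean(0),e)
# shank: grey profile edges at rows
g=cv2.cvtColor(S,cv2.COLOR_BGR2GRAY); u=proj("scene",np.array([t+R[:,2]*k for k in(.03,.06,.09,.12)]))
for x,y in u: r=int(round(y)); print((round(x,1),r),g[r,int(x)-12:int(x)+13].tolist())
```

```text
scene (np.float64(314.7813111545988), np.float64(221.04892367906066), np.float64(2044.0)) (np.float64(314.9242160278746), np.float64(215.705574912892), np.float64(2296.0))
top (np.float64(316.51298394711995), np.float64(211.17115203021717), np.float64(4236.0)) (np.float64(316.29433198380565), np.float64(209.5174089068826), np.float64(4940.0))
col profile [  0   0   0   0   0   0   0   0   0   0  11 370 450 437 374 257 145   0
   0   0   0   0   0   0] [  0   0   0   0   0 110 463 512 505 391 244  71   0   0   0   0   0   0
   0   0   0   0   0   0]
scene best shift [(np.float64(424.78125), np.float64(-5.20000000000001)), (np.float64(427.3125), np.float64(-5.30000000000001)), (np.float64(438.107421875), np.float64(-5.10000000000001)), (np.float64(439.822265625), np.float64(-5.400000000000009))]
tool bar ends [[425.0, 166.9], [384.1, 175.4]] foot [[397.0, 241.1]] shank top [[404.2, 176.8]]
0.86 [383 163] [425 243]
0.8 [342 149] [360 239]
0.2 [187 325] [212 359]
bar px [384 167] [401 179] [391.86666667 172.03809524] [-0.94234847  0.33463318]
(np.float64(403.5), 183) [119, 118, 122, 117, 121, 115, 83, 69, 77, 97, 119, 119, 116, 114, 106, 103, 95, 86, 92, 127, 129, 134, 132, 133, 131]
(np.float64(401.9), 197) [123, 119, 121, 119, 120, 120, 117, 82, 112, 121, 115, 118, 117, 116, 110, 101, 99, 87, 80, 97, 130, 128, 131, 131, 122]
(np.float64(400.4), 210) [119, 119, 121, 121, 120, 123, 113, 114, 117, 120, 120, 121, 119, 116, 103, 102, 92, 83, 85, 129, 131, 131, 135, 132, 129]
(np.float64(399.0), 223) [89, 88, 85, 91, 89, 90, 90, 103, 113, 121, 119, 123, 118, 113, 109, 104, 96, 87, 82, 99, 131, 129, 132, 131, 128]
```

The shift is 5.3 ± 0.3 px, which means the pin is only about 14 mm up: the stem is roughly 0.18 rad short of its stop, and the socket slipped past it. I'll reinsert the key aligned with the stem, grip firmly and finish the turn, tracking pin height in the top camera.

```bash
cat >> h.py <<'E'
def soft(im):
    f=np.asarray(im).astype(float); return np.clip(f[...,2]-np.maximum(f[...,0],f[...,1])-40,0,None)
def pinrow(im): w=soft(im)[200:222,305:330]; Y=np.mgrid[200:222,305:330][0]; return (Y*w).sum()/w.sum()
def pin(n=2): return np.mean([pinrow(get_image("top")[:,:,::-1]) for _ in range(n)])
E
python3 - <<'E'
from h import *
print("pin rows: orig %.2f t3 %.2f t4 %.2f"%tuple(pinrow(cv2.imread(f"pics/{n}.png")) for n in("top0","t3","t4")))
rel=-1.5; th=np.pi/2+rel
goto(shaft_p(-.03),shaft_R(th,1)); movel(shaft_p(.0),rate=.1); movel(shaft_p(.078),rate=.1); print(fl().round(1),round(current_t(),2))
for dl in(0,.3,-.3):
    th=np.pi/2+rel+dl
    if dl: movel(shaft_p(.078),shaft_R(th,1),rate=.03)
    d,l=lower(.078,.104,th,(0,0),step=.003,fmax=10,rate=.08)
    if meas()[0]>.094: break
    movel(shaft_p(.078),shaft_R(th,1),rate=.06)
print("rel",rel+dl,"tq %.3f"%(np.array(current_ft_torque())@AX),"pin %.2f"%pin(),current_t())
E
```

```text
pin rows: orig 211.17 t3 209.51 t4 209.52
[ 0.9 -0.5  0.2] 28.86
cmd d 0.0990 meas [ 0.0981  0.0008 -0.    ] f [-0.6 -0.1 11. ] lat [0. 0.] t 30.61
rel -1.5 tq 0.192 pin 209.51 30.7083
```

Run:
```python
from h import *
d=.0985
for rel in np.r_[-1.5,-1.55,-1.6,-1.65,-1.7,-1.75,-1.8,-1.85]:
    goto(shaft_p(d),shaft_R(np.pi/2+rel,1)); F=np.array(current_ft_torque())
    R=np.array(current_tcp_rot()); k=(np.c_[E1,E2,AX].T@R@M(1)); act=np.arctan2(k[1,0],k[0,0])-np.pi/2
    print(round(rel,2),"act %.3f"%act,"tq %.3f"%(F@AX),F.round(2),"j6 %.2f"%current_effort()[5],"f",fl().round(1),round(current_opening(),4),"d",meas()[0].round(4),"pin %.2f"%pin(1),round(current_t(),2))
    if abs(F@AX)>.6: break
```

```text
-1.5 act -1.500 tq 0.135 [-0.27  0.41  0.07] j6 0.13 f [0.1 0.8 8.6] 0.012 d 0.0981 pin 209.49 31.01
-1.55 act -1.550 tq 0.129 [-0.21  0.51  0.11] j6 0.15 f [-0.4 -0.6 10.1] 0.0119 d 0.0981 pin 209.42 31.31
-1.6 act -1.600 tq 0.125 [-0.26  0.41  0.06] j6 0.15 f [ 0.1 -0.3  8.8] 0.0115 d 0.0982 pin 209.37 31.61
-1.65 act -1.650 tq 0.147 [-0.24  0.42  0.1 ] j6 0.15 f [ 0.5 -0.4  8.7] 0.0119 d 0.0981 pin 209.28 31.91
-1.7 act -1.699 tq 0.336 [-0.35  0.43  0.26] j6 0.34 f [ 0.2 -0.9  9.8] 0.0118 d 0.0981 pin 209.27 32.21
-1.75 act -1.751 tq -0.021 [-0.11  0.45 -0.01] j6 0.03 f [0.1 0.2 8.9] 0.0118 d 0.0982 pin 209.30 32.51
-1.8 act -1.799 tq 0.223 [-0.26  0.44  0.18] j6 0.29 f [ 0.3 -0.4  9.4] 0.0119 d 0.0982 pin 209.29 32.81
-1.85 act -1.850 tq 0.140 [-0.21  0.52  0.12] j6 0.13 f [0.2 0.4 8.8] 0.0117 d 0.0982 pin 209.29 33.11
```

The stem moved the last 2 mm and hit its stop at about −1.67 (pin row 209.28, so full rise). I'll draw straight out from here and check with the scene camera.

Run:
```python
from h import *
th=np.pi/2-1.85
movel(shaft_p(.07),shaft_R(th,1),rate=.06); print(fl().round(1)); movel(shaft_p(-.05),rate=.14); print(fl().round(1),"pin %.2f"%pin(1))
goto(shaft_p(-.10)+[0,-.12,.03],stand_R(1,KY)); print(current_t(),np.round(current_tcp_pos(),3))
S=np.ascontiguousarray(get_image("scene")[:,:,::-1]); cv2.imwrite("pics/s5.png",S); S0=cv2.imread("pics/scene0.png"); print("pin top %.2f"%pin())
best=[]
for sub in np.arange(-8,-2,.1):
    A=cv2.warpAffine(soft(S0).astype(np.float32),np.float32([[1,0,.1],[0,1,sub]]),(640,480)); best.append((round(float(np.abs(A-soft(S))[200:232,305:326].sum())),round(sub,1)))
print(sorted(best)[:3])
R=np.array(current_tcp_rot());t=np.array(current_tcp_pos())
print("bar exp",proj("scene",np.array([t-R[:,0]*.045,t+R[:,0]*.045])+R[:,2]*.004).round(1).tolist(),"foot",proj("scene",t+R[:,2]*TK).round(1))
spot_in("scene","t_key")
for d in cut_out("scene","t_key")[:1]:
    m=d["region"]; q=np.argwhere(m)[:,::-1]; print(q.min(0),q.max(0)); 
    for r in range(185,244,10): c=np.where(m[r])[0]; print(r,c.min() if len(c) else 0,c.max() if len(c) else 0, end="; ")
w=soft(S)[160:190,378:430]; Y,X=np.argwhere(w>30).T; q=np.c_[X+378,Y+160]
for c in range(382,428,3):
    k=q[q[:,0]==c][:,1]; print(c,k.mean().round(1) if len(k) else None,end="; ")
```

```text
[ 0.7 -0.   0.1]
[-0.5  0.1  0.1] pin 209.29
35.5667 [0.402 0.007 0.371]
pin top 209.29
[(332, np.float64(-6.0)), (372, np.float64(-5.9)), (384, np.float64(-6.1))]
bar exp [[425.0, 166.8], [384.1, 175.4]] foot [[397. 241.]]
[341 149] [360 238]
185 344 356; 195 343 355; 205 343 355; 215 342 354; 225 341 353; 235 343 352; 382 None; 385 174.5; 388 172.5; 391 172.0; 394 171.5; 397 170.0; 400 170.5; 403 None; 406 None; 409 None; 412 None; 415 None; 418 None; 421 None; 424 None; 427 None;
```

The pin shift is now exactly 6.0 px, so it is fully raised. I'll put the key back.

Run:
```python
from h import *
R=stand_R(1); p=np.array([.5005,-.2502,0])
goto(p+[0,0,.29],R); print(current_t())
movel(p+[0,0,.232],rate=.12); z=.232
while z>.168:
    z=max(z-(.006 if z>.18 else .0015),.168); movel(p+[0,0,z],rate=.08); F=np.array(current_force())
    if np.hypot(*F[:2])>4: p[:2]+=np.clip(F[:2]*.0001,-.001,.001)
    if F[2]>8: break
print("z cmd",z,np.round(current_tcp_pos(),4),F.round(1),p,current_t())
```

```text
36.925
z cmd 0.17049999999999996 [ 0.5013 -0.2507  0.1724] [-1.   1.1  8.1] [ 0.5005 -0.2502  0.    ] 41.0583
```

Run:
```python
from h import *
move_gripper(.05); print(np.round(current_force(),1)); t=np.array(current_tcp_pos())
movel(t+[0,0,.10],rate=.12); print(current_t(),np.round(current_force(),1))
goto([.3,-.35,.35],stand_R(1)); 
S=np.ascontiguousarray(get_image("scene")[:,:,::-1]);T=np.ascontiguousarray(get_image("top")[:,:,::-1])
def red(im,x0,x1,y0,y1): w=soft(im)[y0:y1,x0:x1]; Y,X=np.argwhere(w>30).T; return np.array([X.mean()+x0,Y.mean()+y0,len(X)]).round(2)
for n,a in(("scene0",cv2.imread("pics/scene0.png")),("now",S)): print(n,red(a,440,485,190,218))
for n,a in(("top0",cv2.imread("pics/top0.png")),("now",T)): print(n,red(a,452,512,248,274),"pin %.2f"%pinrow(a))
a=red(S,440,485,190,218)[:2];b=red(T,452,512,248,274)[:2]; print("handle",tri(a,b))
for t,n in(("amber_bottle","scene"),("marker_black","scene"),("specimen_cup","scene"),("lancet_box","top"),("specimen_cup","top")):
    r=spot_in(n,t)[:1]; print(t,n,[np.round(np.array(d["box"])*[640,480,640,480]).tolist() for d in r])
print(current_t())
```

```text
[-1.   0.6  0.6]
42.4917 [-0.5  0.2 -0.3]
scene0 [462.14 205.96 134.  ]
now [462.01 206.29 130.  ]
top0 [481.32 260.21 248.  ] pin 211.17
now [482.02 260.73 242.  ] pin 209.31
handle (array([ 0.5010008 , -0.24846261,  0.17177638]), np.float64(1.2418935699797657))
amber_bottle scene [[405.0, 307.0, 12.0, 23.0]]
marker_black scene [[273.0, 364.0, 64.0, 29.0]]
specimen_cup scene [[201.0, 343.0, 28.0, 41.0]]
lancet_box top [[427.0, 222.0, 36.0, 29.0]]
specimen_cup top [[182.0, 274.0, 29.0, 20.0]]
43.7833
```

The key is back at its starting height, the pin is up and the other objects haven't moved.

```bash
python3 -c "
from cell import *
print(hand_in())"
```

```text
the job is handed in; nothing more can be done
None
```

The job is handed in at about 44 s of the 58 s limit: the lock pin measures fully raised after a second insertion (the first turn ended about 2 mm short), the T-key is back down in its stand, and the cameras show the bottle, marker, cup and carton unmoved.

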